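# Couple the inspection camera onto its ball stand and latch it

## Robot

A 6-joint arm with a two-finger parallel gripper is mounted at the origin on a cart in front of the work surface, level with it; the furniture and walls round the work are solid. World frame = base frame: x ahead of the robot, y to its left, z up, the work surface at z = 0. Lengths are in mm, angles in rad, forces in N, time in s.
With the tool pointing down it reaches from about 400 to 925 mm from the base axis. Payload 12.5 kg.
Tool frame: the origin (TCP) lies on the mounting face of the last link; the fingertips stand 190 mm ahead of it and the grasp point (between the pads) lies 171 mm ahead of it; z points along the fingers, y is the line along which they close (so a half turn about z gives the same grasp; the last joint's range is limited). The gripper opens to 95 mm and grips with 3 to 60 N. Pads are 20 mm wide; open, the fingers measure 119 mm over their backs; the gripper's body (75 mm by 180 mm) begins 59 mm behind the grasp point.
Start: joints at [1.2, 0.491, 1.559, -0, 1.092, -0.106], TCP at [163.548, 603.222, 404.761] pointing down, gripper open.
Joint ranges: [-3.1, 3.1], [-0.84, 2.19], [0.05, 2.79], [-1.13, 4.28], [0.06, 2.93], [-2.69, 2.69]. Speed limits (rad/s): [2.22, 2.22, 2.79, 3.14, 3.14, 3.14].

## Interface

Orientations are given as [roll, pitch, yaw] about the fixed x, y, z axes, in that order (R = Rz(yaw) Ry(pitch) Rx(roll)).
In Python, from cell import env gives the robot as it stands.
- The arm moves only by the tool carry_out, never from a script. Its argument "series" is a list of rows, each a list of 5 numbers: the shift along the tool's x, y, z in m, then the turn about the tool's z in degrees, then the opening, from 0 (shut) to 1 (fully open). A call has 1 to 20 rows; each row is the pose to reach, as a shift and turn from the pose commanded when the call began, along the tool's axes at that moment; what a row does not reach only later rows make up. A row lasts 1/8 s, in which the tool goes at most 62.5 mm and 10.7 degrees, less where a joint would pass 70% of its speed; a pose out of reach is approached as far as the arm can. A call with a gripper value outside its range is refused whole. The fingers move at their own pace and stop on an object; the grip force is fixed at half the most. Time passes only in rows, so rows that repeat a pose let the fingers close. It gives the time, the measured TCP pose, the force, the opening and the grip force at its end, in the units of the state.
- env.state(): the state, without advancing time (a new reading comes with each control period).
- env.read_camera(name): name is "side" or "top" or "wrist"; returns (picture, depth): 400x640x3 uint8, red, green, blue; 400x640 float32, mm along the optical axis (not along the pixel's ray), 0 where there is no reading.
- env.get_calibration(name): a dict with "intrinsics" (3x3 intrinsics, pixels), "cam_to_world" (4x4, takes a point from camera to world coordinates); the wrist camera has in their place "T_tool_cam" (4x4, takes a point from camera to tool coordinates, whose origin is the TCP and whose axes are the flange's). Camera axes: x right, y up, looking along -z (the intrinsics and any distortion apply to the point x, -y, -z); pixel columns grow to the right and rows downward; lengths in mm; the calibration is good to about 2 mm. A picture is of the moment at which its call begins: read the wrist's pose just before it. get_calibration takes no time and is no camera call.
- env.job_done(): hands the job in; it is judged then, once.
The state is a dict: "t": time; "joints": joint angles; "qvel": joint speeds; "tau": joint torques, N m; "eef_pos": TCP position; "tcp_rot": TCP orientation; "ft_force": force on the tool from outside, world axes, zero at the start; "moment": the same for the moment, N m; "opening": opening from 0.0 (shut) to 1.0 (fully open); "grip_force": force on a finger pad.
Only numpy, scipy, OpenCV 4.12 (cv2) and the standard library are available. Lean on these libraries where they do the work, as an engineer would, in place of code of your own. Each camera call takes 0.05 s, during which the arm holds its last target. There are 200 camera calls.

## Task

Put the inspection camera back on its stand: lower its socket straight over the steel ball, with the tail on the stand's rubber pad and the lens out over the phone, and push it gently down until the ball snaps fully home. Then press the red latch lever all the way down and let go. Do not force anything, and leave the phone and the other things on the bench where they are.

Things in the scene. Friction and masses are not known exactly. Their poses are not given: they have to be found in the camera images.
- grip (a point): Loose inspection camera, 0.3 to 0.5 kg: dark socket block (42 x 46 x 43 mm) with ribbed sides, grey tongue with rubber foot behind, red latch lever above the tongue, white barrel (30 mm wide, 41 high) in front. This point: middle of the block, on the socket axis, 24 mm above the underside; x to the barrel, z up. Grasp the block across y (46 mm). The lever rises to 83 mm, 50 to 75 behind.
- socket (a point): Same camera and axes: where the ball's centre sits when home, 20 mm above the underside. The socket is a round hole in the underside, 25.6 mm wide, 32 deep. Spring plungers in its walls catch the ball: met about 12 mm above home, they need a push of 8 to 20 N until the ball snaps past, 4 mm above home; the rest goes lighter, and home is suddenly rigid (over 35 N on its roof cracks it).
- lens (a point): Centre of the lens on the barrel's underside, 58 mm in front of the socket's axis, 3 mm above the camera's underside.
- camera: The same camera: origin on the socket's axis at its underside, x to the barrel, z up. The block's rim and the foot (94 mm behind) end in one plane, on which it stands. Its balance point is 14 mm behind the axis. When home its axes match the stand's and its underside is 20 mm below the ball's centre.
- latch_hinge (a point): Hinge of the camera's red latch lever, 26 mm behind the socket's axis, 28 mm above the underside; the hinge line runs along the camera's y.
- latch_pad (a point): Top of the lever's red handle (32 x 18 mm), the place to press, 54 mm from the hinge. Fully up it is 33 mm behind and 44 mm above the hinge, fully down 54 mm behind and 7 mm above: it swings down and towards the tail.
- latch (a joint): Lever angle, rad: 0 = handle fully up (open), 0.80 = fully down (latched, hard stop). It stays where left; 3 to 10 N on the handle turn it, most at 0.6, where a spring catch clicks. Its steel keeper swings under the ball, and goes fully down only if the ball is home: otherwise it jams on the ball. Over 40 N bends it. Below 0.4 the socket is clear for the ball.
- stand: Fixed stand: dark base 125 x 84 mm, telescopic post, saddle 126 x 36 mm with an upright steel ball 24 mm wide on a neck, and a rubber pad 92 mm behind it for the camera's foot. Origin: on the ball's axis at bench height; x from the ball to the lens side, away from the pad. The ball's centre is 110 to 150 mm above the bench; its height is not reported: feel for it.
- phone: Phone lying flat in front of the stand, below the place of the lens, loose, 146 x 70 x 8 mm; origin at the centre of its underside, x along its length. Not to be moved.
- flush_cutters: Blue flush cutters, 123 x 51 x 10 mm, at the left; origin at the underside; not to be moved.
- wick_reel: Small reel of copper braid, 43 mm wide, 14 mm high; origin at the underside; not to be moved.
- screw_dish: Small grey dish, 54 mm wide, 31 mm high, at the right rear; origin at the underside; not to be moved.
- usb_meter: Small white plug-in meter, 70 x 30 x 11 mm, at the left; origin at the underside; not to be moved.
- marker: Red and black marker pen, 118 mm long, at the left; origin at the underside; not to be moved.

How it is judged:
By the outcome, as a careful person would: the job done as asked, in the order asked, and still so for the second after the job is handed in, with the robot touching nothing.
It also fails if it takes over 69 s, if anything falls off the work surface, if the arm or the gripper's body presses on something with over 40 N, if the wrist force passes 120 N, or if a joint passes its speed limit or range.

## Working session

There is one attempt and no reset: what is moved stays moved. The work goes in short steps, Python scripts to look and compute and a tool call to move; the robot and the scene stay as the last step left them, time stands still between calls to the robot, and variables do not carry over. Pictures are saved under pics/ and viewed, at most 10 in all, crops included, and the job is handed in when it is done.

Besides the shell and the picture viewer there is one more tool, called after "Request:" as name(argument=value, ...) on one line, values as JSON. carry_out: Moves the arm, as the interface text tells. Its arguments: {"type":"object","properties":{"series":{"type":"array","items":{"type":"array","items":{"type":"number"}}}},"required":["series"]}

```bash
mkdir -p pics
cat > h.py <<'E'
import numpy as np, cv2
from cell import env
from scipy.spatial.transform import Rotation as Ro
def T_tool(s):
    T=np.eye(4); T[:3,:3]=Ro.from_euler('xyz',s['tcp_rot']).as_matrix(); T[:3,3]=s['eef_pos']; return T
def grab(n):
    s=env.state(); p,d=env.read_camera(n); c=env.get_calibration(n)
    K=np.array(c['intrinsics']); M=np.array(c['cam_to_world']) if 'cam_to_world' in c else T_tool(s)@np.array(c['T_tool_cam'])
    return p,d,K,M
def cloud(d,K,M):
    v,u=np.mgrid[:d.shape[0],:d.shape[1]]
    x=(u-K[0,2])/K[0,0]*d; y=(v-K[1,2])/K[1,1]*d
    P=np.stack([x,-y,-d],-1)@M[:3,:3].T+M[:3,3]; P[d<=0]=np.nan; return P
def save(n,p): cv2.imwrite('pics/'+n,p[...,::-1])
E
python3 - <<'E'
from h import *
print(env.state())
for n in['top','side','wrist']:
    p,d,K,M=grab(n); save(n+'0.png',p); P=cloud(d,K,M); np.savez(n+'0.npz',p=p,P=P,K=K,M=M,d=d); print(n,K.tolist(),M.round(3).tolist(),{k:v for k,v in env.get_calibration(n).items() if 'dist' in k})
E
```

```text
{'t': 0.0, 'joints': array([ 1.20041147e+00,  4.91528321e-01,  1.55942166e+00,  1.39239690e-06,
        1.09168463e+00, -1.05563001e-01]), 'qvel': array([ 1.59925153e-03, -8.02421784e-04,  1.15475993e-03, -2.45822415e-04,
        2.23483778e-04,  4.84491177e-05]), 'tau': array([-4.97531131e-03, -6.12636065e+01, -2.58178174e+01,  6.90235547e-02,
        4.81864577e-02, -8.11289442e-05]), 'eef_pos': array([163.53070091, 603.19621556, 404.19061882]), 'tcp_rot': array([-3.14055663e+00, -1.11015530e-04,  2.87677010e+00]), 'ft_force': array([ 0.84922839, -0.5077506 , -0.14200363]), 'moment': array([0.02599766, 0.05045768, 0.0085479 ]), 'grip_force': 0.0, 'opening': 1.0006915923905946}
top [[402.6985065609672, 0.0, 321.59557611527], [0.0, 402.6985065609672, 204.60190696431954], [0.0, 0.0, 1.0]] [[-0.05, 0.974, -0.22, 304.167], [-0.999, -0.049, 0.013, 42.065], [0.001, 0.221, 0.975, 1221.988], [0.0, 0.0, 0.0, 1.0]] {}
side [[374.3966927210529, 0.0, 326.1057190013813], [0.0, 374.3966927210529, 195.5891513366475], [0.0, 0.0, 1.0]] [[-0.998, 0.029, -0.048, 500.399], [-0.056, -0.498, 0.865, 975.267], [0.001, 0.866, 0.499, 607.182], [0.0, 0.0, 0.0, 1.0]] {}
wrist [[309.5325801172671, 0.0, 322.1751050885001], [0.0, 309.5325801172671, 195.72192599402825], [0.0, 0.0, 1.0]] [[0.262, -0.938, -0.225, 100.05], [0.965, 0.254, 0.061, 620.615], [0.0, -0.233, 0.972, 384.616], [0.0, 0.0, 0.0, 1.0]] {}
```

View pics/top0.png

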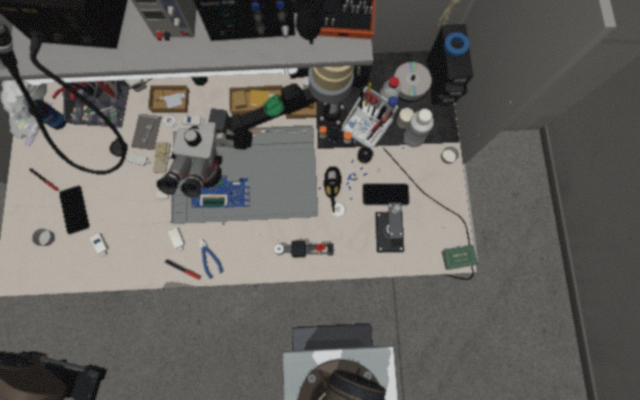

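View pics/side0.png

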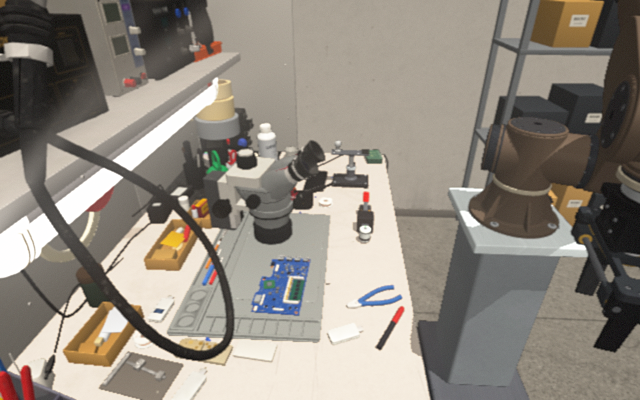

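The top view shows the loose camera: block at about (299,249), barrel at (279,249), red lever at (322,247). The stand is at (391,230) with its saddle at (396,218), and the phone is at (385,194). The side view shows the same items from across the bench. Next I'll measure positions from the depth data.

Run:
```python
from h import *
z=np.load('top0.npz');p=z['p'];P=z['P']
def show(n,r0,r1,c0,c1,k): 
    return cv2.resize(p[r0:r1,c0:c1],None,fx=k,fy=k,interpolation=cv2.INTER_CUBIC)
a=show('a',225,275,265,345,8); b=show('b',175,260,360,430,7)
save('crop_a.png',np.vstack([a[:, :640], ]))
save('crop_b.png',b)
for (r0,r1,c0,c1) in[(240,257,272,338)]:
    print(np.round(P[r0:r1:2,c0:c1:3,2]).astype(int))
print(np.round(P[182:254:3,362:422:4,2]).astype(int))
for rc in [(249,279),(249,299),(247,322),(194,385),(231,390),(206,396),(225,396)]: print(rc,P[rc].round())
```

```text
[[                  -1                    0                    0
                    -3                    0                   -2
                    -1                    0                    2
                    44                   44                   -2
                    -1                    1                   -2
                    -1                    2                    3
                    -2                    0                   -2
                     2]
 [                  -2                    1                   -2
                     1                   -1                    5
                    -3                   49                   52
                    50                   50                   -1
                     4                   -4                   -2
                     0                   -1                    2
                    -4                    1                   -2
                    -1]
 [                   1                    1                   39
                    34                    2                    1
            
[... 10666 characters left out ...]
                    2                    0]
 [                   3                   -1                   -2
                     3                    9                   16
                    15                   16                   11
                     9                   15                    0
                     0                    4                    4]]
(249, 279) [444. 158.  43.]
(249, 299) [440.  99.  51.]
(247, 322) [440.  32.  73.]
(194, 385) [ 602. -172.   10.]
(231, 390) [ 470. -158.  113.]
(206, 396) [ 532. -174.  152.]
(225, 396) [ 486. -177.  114.]<stdin>:9: RuntimeWarning: invalid value encountered in cast
<stdin>:10: RuntimeWarning: invalid value encountered in cast
```

View pics/crop_a.png

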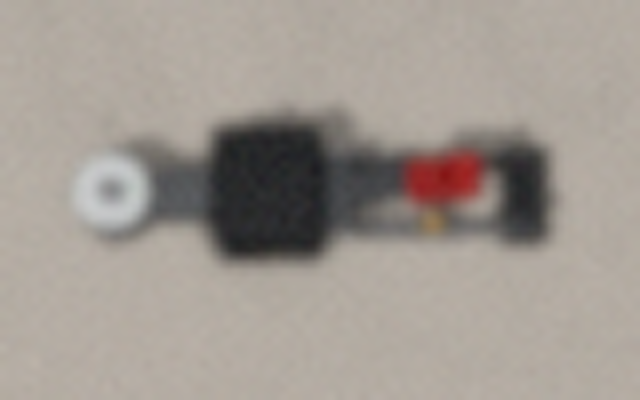

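View pics/crop_b.png

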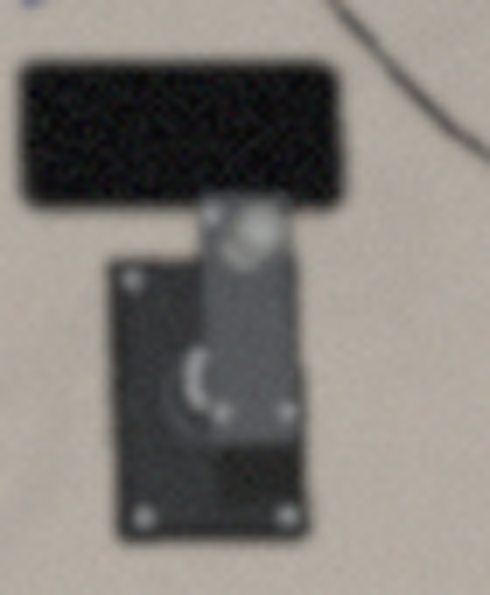

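Request:
carry_out(series=[[-0.2,-0.207,0,37,1],[-0.2,-0.207,0,37,1],[-0.2,-0.207,0,37,1],[-0.3,-0.31,0,55,1],[-0.399,-0.414,0,74.8,1],[-0.399,-0.414,0,74.8,1],[-0.399,-0.414,0,74.8,1],[-0.399,-0.414,0,74.8,1],[-0.399,-0.414,0,74.8,1],[-0.399,-0.414,0,74.8,1],[-0.399,-0.414,0,74.8,1],[-0.399,-0.414,0,74.8,1],[-0.399,-0.414,0,74.8,1]])

```text
t: 1.78
eef_pos: [439.8, 100.4, 404.8]
tcp_rot: [-3.142, -0.0, 1.573]
ft_force: [1.4, 0.2, -0.8]
opening: 0.997
grip_force: 0.0
```

Run:
```python
from h import *
s=env.state(); print(s['t'],s['eef_pos'],s['tcp_rot'],s['joints'],s['ft_force'])
p,d,K,M=grab('wrist'); P=cloud(d,K,M); save('w1.png',p); np.savez('w1.npz',p=p,P=P,d=d,K=K,M=M)
Z=P[...,2]
for lo,hi,name in[(38,60,'block'),(62,90,'lever')]:
    m=(Z>lo)&(Z<hi)&(abs(P[...,0]-440)<60)&(P[...,1]>-30)&(P[...,1]<185)
    q=P[m]; print(name,m.sum(),np.percentile(q,[1,50,99],axis=0).round(1).tolist())
m=((Z>8)&(Z<100)&(abs(P[...,0]-440)<60)&(P[...,1]>-30)&(P[...,1]<185)).astype('uint8')
q=P[m>0]; print(np.percentile(q,[.2,50,99.8],axis=0).round(1).tolist())
```

```text
1.775 [439.75933136 100.35695057 404.78523078] [-3.14158756e+00 -1.52878991e-04  1.57327281e+00] [7.77150954e-02 2.44176832e-01 1.96505663e+00 1.90317436e-04
 9.32352789e-01 7.51251918e-02] [ 1.40616427  0.17710692 -0.79611982]
block 2371 [[419.0, 50.9, 38.5], [441.3, 109.0, 49.3], [463.3, 171.9, 58.2]]
lever 330 [[430.3, 30.2, 62.4], [438.1, 38.8, 70.4], [446.8, 47.9, 78.3]]
[[418.9, 5.0, 9.0], [441.1, 101.3, 47.6], [464.2, 174.0, 77.7]]
```

View pics/w1.png

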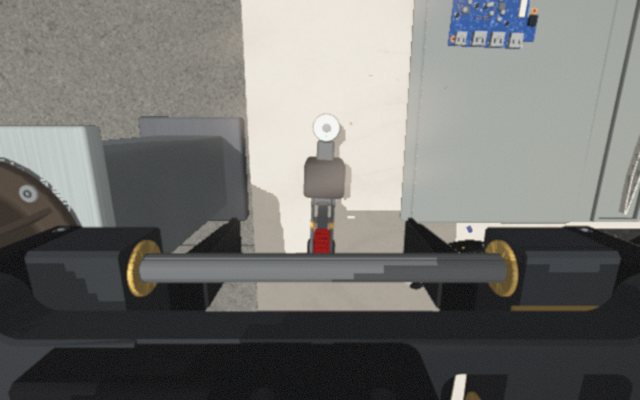

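The wrist view shows the camera: barrel at (326,128), block at (324,178), red lever at (321,241). It is nearly aligned with the tool. I'll refine its pose and yaw.

Run:
```python
from h import *
z=np.load('w1.npz');P=z['P'];p=z['p'].astype(int);Z=P[...,2]
reg=(abs(P[...,0]-440)<45)&(P[...,1]>-30)&(P[...,1]<190)
mx=lambda m:(m.sum(),P[m].mean(0).round(1),np.percentile(P[m],[3,97],axis=0).round(1).tolist())
bar=reg&(p.min(-1)>150)&(Z>30); print('barrel',mx(bar))
blk=reg&(Z>44)&(P[...,1]>70)&(P[...,1]<135); print('block',mx(blk))
lev=reg&(p[...,0]>p[...,1]+60)&(Z>30); print('lever',mx(lev))
m=reg&(Z>30)
q=P[m]; 
for y0 in range(0,185,6):
    s=q[(q[:,1]>=y0)&(q[:,1]<y0+6)]
    if len(s)>3: print(y0+3,len(s),np.percentile(s[:,0],[3,97]).round(1),np.median(s[:,2]).round(1))
# min-area rect of the block top
r=cv2.minAreaRect(P[blk][:,:2].astype('float32')); print(r)
```

```text
barrel (np.int64(608), array([443.2, 158.9,  40.8]), [[430.1, 146.3, 35.6], [456.1, 172.9, 43.1]])
block (np.int64(42674), array([438.6, 125.5, 319.2]), [[397.5, 116.8, 50.8], [482.0, 130.7, 342.9]])
lever (np.int64(371), array([438.5,  40.1,  69. ]), [[430.4, 30.8, 60.2], [446.7, 49.7, 77.3]])
33 112 [430.5 446.7] 75.4
39 110 [430.4 446.7] 69.9
45 116 [430.3 448. ] 64.4
51 94 [431.3 446. ] 58.8
57 67 [434.5 444.7] 51.7
63 62 [434.5 444.7] 46.2
69 87 [429.  453.1] 40.2
75 136 [426.2 454.2] 35.4
81 61 [424.2 458.3] 45.4
87 196 [420.  461.6] 49.7
93 224 [420.1 462.4] 50.0
99 203 [420.1 462.2] 50.2
105 227 [420.2 462.1] 50.1
111 233 [420.2 463.1] 50.2
117 854 [423.7 482.6] 335.2
123 15769 [396.6 482.4] 335.6
129 25110 [398.6 481.8] 330.0
135 92 [433.1 451.3] 32.1
141 93 [434.3 451.3] 32.2
147 77 [434.4 451.7] 39.6
153 122 [431.1 456.3] 41.2
159 157 [429.7 456.6] 41.4
165 154 [430.1 456.2] 41.4
171 101 [433.3 452.8] 40.8
177 5 [437.8 448. ] 35.6
((440.0386657714844, 106.843505859375), (90.00303649902344, 49.82293701171875), 0.10586973279714584)
```

Request:
carry_out(series=[[0.0006,0.0012,0.06,2.4,1],[0.0006,0.0012,0.12,2.4,1],[0.0006,0.0012,0.17,2.4,1],[0.0006,0.0012,0.2,2.4,1],[0.0006,0.0012,0.2088,2.4,1],[0.0006,0.0012,0.2088,2.4,1],[0.0006,0.0012,0.2088,2.4,0.7],[0.0006,0.0012,0.2088,2.4,0.55],[0.0006,0.0012,0.2088,2.4,0.4],[0.0006,0.0012,0.2088,2.4,0.4],[0.0006,0.0012,0.2088,2.4,0.3],[0.0006,0.0012,0.2088,2.4,0.3],[0.0006,0.0012,0.2088,2.4,0.3]])

```text
t: 3.45
eef_pos: [441.5, 99.8, 196.0]
tcp_rot: [3.142, -0.0, 1.529]
ft_force: [-0.9, 0.6, 1.2]
opening: 0.484
grip_force: 30.0
```

Request:
carry_out(series=[[0,0,-0.01,0,0.3],[0,0,-0.04,0,0.3],[0,0,-0.08,0,0.3],[0,0,-0.13,0,0.3],[0,0,-0.18,0,0.3],[-0.005,0.002,-0.205,3,0.3],[-0.02,0.008,-0.208,9,0.3],[-0.038,0.015,-0.208,18,0.3],[-0.058,0.023,-0.208,27,0.3],[-0.078,0.031,-0.208,37,0.3],[-0.098,0.038,-0.208,47,0.3],[-0.118,0.046,-0.208,56,0.3],[-0.138,0.054,-0.208,65,0.3],[-0.156,0.061,-0.208,74,0.3],[-0.172,0.067,-0.208,81,0.3],[-0.18,0.07,-0.208,85.5,0.3],[-0.183,0.072,-0.208,87.6,0.3],[-0.183,0.072,-0.208,87.6,0.3],[-0.183,0.072,-0.208,87.6,0.3]])

```text
t: 5.82
eef_pos: [505.7, -85.6, 404.0]
tcp_rot: [-3.141, 0.0, 0.002]
ft_force: [-1.1, 0.1, -5.3]
opening: 0.484
grip_force: 30.0
```

Run:
```python
from h import *
s=env.state(); print(s['t'],s['eef_pos'],s['tcp_rot'],s['joints'],s['ft_force'],s['moment'],s['opening'])
p,d,K,M=grab('wrist'); P=cloud(d,K,M); save('w2.png',p); np.savez('w2.npz',p=p,P=P,d=d,K=K,M=M)
```

```text
5.825 [505.6702618  -85.61412138 403.96609757] [-3.14136028e+00  2.17247040e-04  1.96465094e-03] [-2.96592820e-01  3.33233451e-01  1.83074750e+00  1.90746049e-04
  9.77887701e-01  1.27213227e+00] [-1.06977964  0.14344479 -5.32956085] [ 0.00129189  0.13340133 -0.01578309] 0.48362515877075873
```

View pics/w2.png

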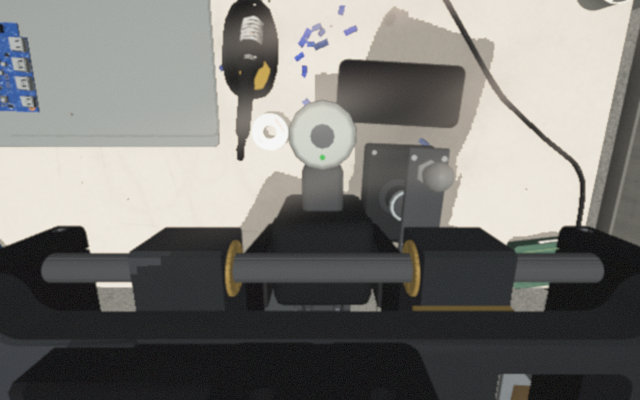

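The wrist view shows the ball at about (438,177), the saddle running from (430,150) to (425,240), and the held barrel at (322,134). The phone is at (400,93).

Run:
```python
from h import *
from scipy.optimize import least_squares
z=np.load('w2.npz');P=z['P'];d=z['d'];K=z['K'];M=z['M'];p=z['p'];Z=P[...,2]
v,u=np.mgrid[:400,:640]
near=(abs(u-438)<22)&(abs(v-177)<22)
q0=P[near&(Z>128)&(Z<170)]; print('ballpts',len(q0),np.percentile(q0,[2,50,98],axis=0).round(1).tolist())
f=lambda c:np.linalg.norm(q0-c,axis=1)-12
r=least_squares(f,[535,-175,140],loss='soft_l1'); print('sphere',r.x.round(1),np.abs(r.fun).mean().round(2))
# pixel circle
g=cv2.cvtColor(p,cv2.COLOR_RGB2GRAY)
m=(near&(Z>128)).astype('uint8'); cs,_=cv2.findContours(m,0,1); print([ (cv2.minEnclosingCircle(c),len(c)) for c in cs if len(c)>5])
# saddle
sad=(Z>100)&(Z<126)&(P[...,1]<-140)&(P[...,1]>-215)&(P[...,0]>440)&(P[...,0]<560)
q=P[sad]; print('saddle',len(q),np.median(q[:,2]))
for x0 in range(450,560,6):
    s=q[(q[:,0]>=x0)&(q[:,0]<x0+6)]
    if len(s)>8: print(x0+3,len(s),np.percentile(s[:,1],[1,50,99]).round(1))
print('saddle xmax',np.percentile(q[:,0],[1,99]))
ph=(Z>4)&(Z<14)&(g<70)&(P[...,0]>555)&(P[...,0]<660)&(P[...,1]<-70)&(P[...,1]>-270)
print('phone',cv2.minAreaRect(P[ph][:,:2].astype('float32')))
# base plate
b=(Z>9)&(Z<22)&(P[...,0]<555)&(P[...,0]>440)&(P[...,1]<-90)&(P[...,1]>-215)
for x0 in range(470,560,8):
    s=P[b&(P[...,0]>=x0)&(P[...,0]<x0+8)]
    if len(s)>8: print('base',x0+4,len(s),np.percentile(s[:,1],[1,99]).round(1))
# held barrel in tool frame
T=T_tool(env.state()); Q=(P-T[:3,3])@T[:3,:3]
bar=(abs(u-322)<45)&(abs(v-135)<45)&(p.min(-1)>120)&(Z>190)&(Z<300)
print('barrel tool',bar.sum(),Q[bar].mean(0).round(1),np.percentile(Q[bar],[1,50,99],axis=0).round(1).tolist())
w=(u>300)&(u<350)&(v>165)&(v<208)&(Z>200)&(Z<260)
for v0 in range(168,208,6):
    a=w&(v>=v0)&(v<v0+6)
    if a.sum()>5: print('tongue',Q[a].mean(0).round(1),np.percentile(Q[a][:,1],[1,99]).round(1))
```

```text
ballpts 750 [[518.1, -185.7, 140.6], [529.4, -174.1, 149.3], [539.0, -165.8, 153.1]]
sphere [ 527.7 -177.2  140.9] 0.37
[(((438.3533020019531, 176.8502960205078), 15.904293060302734), 85)]
saddle 2739 114.95303773936564
453 13 [-159.7 -157.9 -156.2]
459 28 [-159.5 -157.9 -156.3]
465 26 [-159.2 -157.5 -156.7]
471 25 [-159.7 -157.9 -157.1]
477 145 [-192.3 -171.7 -157.3]
483 258 [-192.4 -174.8 -157.5]
489 244 [-192.8 -174.7 -157.9]
495 253 [-193.2 -175.2 -158.1]
501 269 [-192.9 -174.8 -158.3]
507 259 [-193.2 -175.4 -158.4]
513 158 [-181.  -168.1 -158.5]
519 123 [-174.4 -165.4 -158.7]
525 111 [-171.1 -165.6 -159. ]
531 130 [-173.7 -166.7 -159.2]
537 258 [-194.5 -173.  -159.5]
543 293 [-194.8 -176.9 -159.9]
549 146 [-193.9 -175.1 -160.2]
saddle xmax [458.90497725 548.0884001 ]
phone ((608.8828125, -187.27139282226562), (80.85903930664062, 159.00352478027344), 9.429842948913574)
base 474 127 [-157.5 -133.2]
base 482 118 [-155.5 -133.3]
base 490 139 [-157.3 -133.9]
base 498 171 [-168.9 -133.9]
base 506 305 [-184.3 -134.6]
base 514 262 [-184.1 -135. ]
base 522 293 [-184.8 -135.3]
base 530 303 [-185.4 -135.2]
base 538 327 [-210.1 -135.9]
base 546 126 [-212.1 -136.9]
barrel tool 3641 [ 59.3  -0.5 155. ] [[44.5, -14.2, 152.7], [59.6, -0.6, 154.7], [72.9, 13.2, 160.9]]
tongue [ 42.4  -0.4 163.7] [-10.1   9.2]
tongue [ 39.5  -0.4 163.9] [-10.2   9.5]
tongue [ 36.7  -0.3 163.8] [-10.2   9.5]
tongue [ 33.7  -0.6 163.8] [-10.3   9. ]
tongue [ 29.9   0.6 167.3] [-12.6  14.8]
tongue [ 27.   1. 167.] [-12.  14.]
tongue [ 24.9   0.9 165.4] [-11.3  13.2]
```

Request:
carry_out(series=[[-0.004,0.02,0,0,0.3],[-0.014,0.06,0,0,0.3],[-0.024,0.1,0,0,0.3],[-0.03,0.145,0,0,0.3],[-0.033,0.175,0,0,0.3],[-0.033,0.182,0,0,0.3],[-0.033,0.182,0,0,0.3],[-0.033,0.182,0,0,0.3],[-0.033,0.182,0,0,0.3]])

```text
t: 7.0
eef_pos: [473.1, -267.2, 404.0]
tcp_rot: [-3.141, -0.0, 0.002]
ft_force: [-0.4, -0.5, -4.8]
opening: 0.485
grip_force: 30.0
```

```bash
cat > meas.py <<'E'
from h import *
from scipy.optimize import least_squares
import sys
n=sys.argv[1]
s=env.state(); print(s['t'],s['eef_pos'].round(1),s['tcp_rot'].round(4))
T=T_tool(s); D=[];
for i in range(3):
    p,d,K,M=grab('wrist'); D.append(d)
d=np.median(D,0); P=cloud(d,K,M); np.savez(n+'.npz',p=p,P=P,d=d,K=K,M=M); save(n+'.png',p)
Z=P[...,2]; inv=np.linalg.inv(M)
near=(np.hypot(P[...,0]-528,P[...,1]+177)<22)&(Z>128)&(Z<165)
q0=P[near]; r=least_squares(lambda c:np.linalg.norm(q0-c,axis=1)-12,[528,-177,141],loss='soft_l1'); print('ballfit',len(q0),r.x.round(2))
def rayfit(mask,zpl):
    cs,_=cv2.findContours(mask.astype('uint8'),0,1); c=max(cs,key=len); (u,v),rad=cv2.minEnclosingCircle(c)
    mo=cv2.moments(mask.astype('uint8'),True); uc,vc=mo['m10']/mo['m00'],mo['m01']/mo['m00']
    ray=M[:3,:3]@np.array([(uc-K[0,2])/K[0,0],-(vc-K[1,2])/K[1,1],-1]); k=(zpl-M[2,3])/ray[2]
    return (u,v,rad,uc,vc),M[:3,3]+k*ray
a,w=rayfit(near,141); print('ball sil',np.round(a,1),w.round(2))
q=P[(Z>105)&(Z<124)&(P[...,1]<-140)&(P[...,1]>-215)&(P[...,0]>440)&(P[...,0]<560)]
E=[]
for x0 in range(474,556,4):
    s_=q[(q[:,0]>=x0)&(q[:,0]<x0+4)]
    if len(s_)>60: E.append([x0+2,*np.percentile(s_[:,1],[1,99])])
E=np.array(E)
for j in(1,2):
    e=E[abs(E[:,j]-np.median(E[:,j]))<4]; c=np.polyfit(e[:,0]-528,e[:,j],1); print('edge',j,len(e),'deg',np.degrees(c[0]).round(2),'y at ball',c[1].round(2))
print('saddle x',np.percentile(q[:,0],[1,99]).round(1))
Q=(P-T[:3,3])@T[:3,:3]
v,u=np.mgrid[:400,:640]
bar=(np.hypot(u-322,v-135)<45)&(Q[...,2]<159)&(Q[...,2]>148)&(v<172)
print('barrel',bar.sum(),Q[bar].mean(0).round(2)); a,w=rayfit(bar,np.median(Z[bar])); print(np.round(a,1),((w-T[:3,3])@T[:3,:3]).round(2))
E
python3 meas.py w3
```

```text
7.0 [ 473.1 -267.2  404. ] [-3.1415e+00 -1.0000e-04  1.7000e-03]
ballfit 819 [ 527.79 -177.38  141.05]
ball sil [206.2 134.3  16.7 206.1 134.5] [ 527.87 -177.11  141.  ]
edge 1 19 deg -2.2 y at ball -195.29
edge 2 14 deg -2.32 y at ball -160.61
saddle x [446.6 547.7]
barrel 3581 [ 5.9380e+01 -1.0000e-01  1.5478e+02]
[322.5 134.5  34.5 322.3 134.4] [ 5.9480e+01 -1.0000e-01  1.5468e+02]
```

Request:
carry_out(series=[[0,-0.02,0,0,0.3],[0,-0.06,0,0,0.3],[0,-0.1,0,0,0.3],[0,-0.145,0,0,0.3],[0,-0.175,0,0,0.3],[0,-0.182,0,0,0.3],[0,-0.182,0,0,0.3],[0,-0.182,0,0,0.3],[0,-0.182,0,0,0.3]])

```text
t: 8.28
eef_pos: [472.9, -86.7, 403.8]
tcp_rot: [-3.142, 0.0, -0.001]
ft_force: [0.6, 0.5, -3.8]
opening: 0.481
grip_force: 30.0
```

```bash
python3 meas.py w4
```

```text
8.275 [472.9 -86.7 403.8] [-3.1415e+00  0.0000e+00 -6.0000e-04]
ballfit 817 [ 527.71 -177.15  140.83]
ball sil [440.5 134.   16.8 440.7 134.1] [ 527.9  -177.27  141.  ]
edge 1 14 deg -1.75 y at ball -193.62
edge 2 19 deg -2.2 y at ball -159.16
saddle x [446.  547.5]
barrel 3578 [ 59.37  -0.6  154.78]
[322.5 134.5  34.5 322.3 134.4] [ 59.46  -0.6  154.69]
```

Request:
carry_out(series=[[0.006,0.01,0,0.3,0.3],[0.02,0.034,0,1,0.3],[0.036,0.062,0,1.6,0.3],[0.048,0.083,0,2.2,0.3],[0.053,0.0905,0,2.2,0.3],[0.0536,0.0915,0.01,2.2,0.3],[0.0536,0.0915,0.03,2.2,0.3],[0.0536,0.0915,0.043,2.2,0.3],[0.0536,0.0915,0.048,2.2,0.3],[0.0536,0.0915,0.05,2.2,0.3],[0.0536,0.0915,0.05,2.2,0.3],[0.0536,0.0915,0.05,2.2,0.3],[0.0536,0.0915,0.05,2.2,0.3]])

```text
t: 10.05
eef_pos: [526.5, -177.5, 354.2]
tcp_rot: [3.141, -0.0, -0.038]
ft_force: [-0.6, -1.2, -4.4]
opening: 0.483
grip_force: 30.0
```

Run:
```python
from h import *
s=env.state(); print(s['t'],s['eef_pos'].round(2),s['tcp_rot'].round(4),s['ft_force'].round(2),s['moment'].round(3))
p,d,K,M=grab('wrist');a=p[60:260,200:500]
p2,*_=grab('side');b=p2[110:210,280:430]
save('w5.png',np.hstack([cv2.resize(a,(480,320)),cv2.resize(b,(320,320))[:, :]])[:, :800])
```

```text
10.05 [ 526.5  -177.48  354.2 ] [ 3.1415e+00 -5.0000e-04 -3.7900e-02] [-0.63 -1.19 -4.44] [-0.036  0.149 -0.02 ]
```

View pics/w5.png

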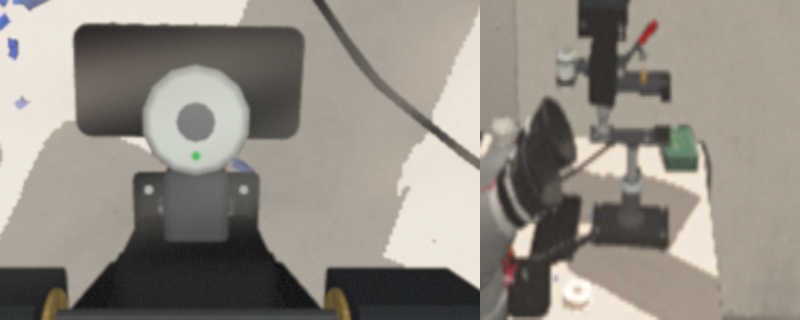

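The camera is aligned: the saddle screws sit symmetrically on either side of the barrel, and the side view shows the block above the ball. Next I'll lower it gently.

Request:
carry_out(series=[[0,0,0.001,0,0.3],[0,0,0.002,0,0.3],[0,0,0.003,0,0.3],[0,0,0.004,0,0.3],[0,0,0.005,0,0.3],[0,0,0.006,0,0.3],[0,0,0.007,0,0.3],[0,0,0.008,0,0.3],[0,0,0.008,0,0.3]])

```text
t: 11.28
eef_pos: [526.5, -177.5, 345.8]
tcp_rot: [-3.141, 0.0, -0.038]
ft_force: [0.7, 0.5, -4.2]
opening: 0.484
grip_force: 30.0
```

Request:
carry_out(series=[[0,0,0.001,0,0.3],[0,0,0.002,0,0.3],[0,0,0.003,0,0.3],[0,0,0.004,0,0.3],[0,0,0.005,0,0.3],[0,0,0.005,0,0.3]])

```text
t: 12.02
eef_pos: [526.5, -177.5, 340.8]
tcp_rot: [-3.141, 0.0, -0.038]
ft_force: [-0.3, 0.7, -4.4]
opening: 0.486
grip_force: 30.0
```

Request:
carry_out(series=[[0,0,0.0005,0,0.3],[0,0,0.001,0,0.3],[0,0,0.0015,0,0.3],[0,0,0.002,0,0.3],[0,0,0.0025,0,0.3],[0,0,0.0025,0,0.3]])

```text
t: 12.78
eef_pos: [526.5, -177.5, 338.4]
tcp_rot: [-3.141, -0.0, -0.038]
ft_force: [-0.5, 0.4, -4.4]
opening: 0.481
grip_force: 30.0
```

Request:
carry_out(series=[[0,0,0.0007,0,0.3],[0,0,0.0014,0,0.3],[0,0,0.0021,0,0.3],[0,0,0.0028,0,0.3],[0,0,0.0035,0,0.3],[0,0,0.0035,0,0.3]])

```text
t: 13.52
eef_pos: [526.5, -177.5, 334.8]
tcp_rot: [-3.141, 0.0, -0.038]
ft_force: [-0.9, -0.4, -4.1]
opening: 0.481
grip_force: 30.0
```

Request:
carry_out(series=[[0,0,0.0007,0,0.3],[0,0,0.0014,0,0.3],[0,0,0.0021,0,0.3],[0,0,0.0028,0,0.3],[0,0,0.0035,0,0.3],[0,0,0.0035,0,0.3]])

```text
t: 14.28
eef_pos: [526.5, -177.5, 331.3]
tcp_rot: [-3.141, 0.0, -0.038]
ft_force: [-0.8, -0.3, -5.1]
opening: 0.483
grip_force: 30.0
```

Request:
carry_out(series=[[0,0,0.0007,0,0.3],[0,0,0.0014,0,0.3],[0,0,0.0021,0,0.3],[0,0,0.0028,0,0.3],[0,0,0.0035,0,0.3],[0,0,0.0035,0,0.3]])

```text
t: 15.02
eef_pos: [526.5, -177.5, 328.0]
tcp_rot: [3.142, -0.0, -0.038]
ft_force: [-0.1, -1.1, -2.2]
opening: 0.483
grip_force: 30.0
```

Request:
carry_out(series=[[0,0,0.0005,0,0.3],[0,0,0.001,0,0.3],[0,0,0.0015,0,0.3],[0,0,0.002,0,0.3],[0,0,0.002,0,0.3]])

```text
t: 15.65
eef_pos: [526.6, -177.5, 326.7]
tcp_rot: [3.141, -0.001, -0.038]
ft_force: [-1.8, 0.1, 9.0]
opening: 0.487
grip_force: 30.0
```

Request:
carry_out(series=[[0,0,0.0005,0,0.3],[0,0,0.001,0,0.3],[0,0,0.001,0,0.3]])

```text
t: 16.02
eef_pos: [526.8, -177.5, 325.5]
tcp_rot: [3.141, -0.002, -0.038]
ft_force: [1.3, 0.4, 3.9]
opening: 0.482
grip_force: 30.0
```

Request:
carry_out(series=[[0,0,0.0005,0,0.3],[0,0,0.001,0,0.3],[0,0,0.001,0,0.3]])

```text
t: 16.4
eef_pos: [526.8, -177.5, 324.7]
tcp_rot: [3.141, -0.002, -0.038]
ft_force: [0.4, 0.5, 6.7]
opening: 0.481
grip_force: 30.0
```

Request:
carry_out(series=[[0,0,0.0005,0,0.3],[0,0,0.001,0,0.3],[0,0,0.001,0,0.3]])

```text
t: 16.77
eef_pos: [526.4, -177.5, 322.7]
tcp_rot: [-3.141, 0.001, -0.038]
ft_force: [-0.9, 0.2, 1.3]
opening: 0.482
grip_force: 30.0
```

Request:
carry_out(series=[[0,0,0.0005,0,0.3],[0,0,0.001,0,0.3],[0,0,0.001,0,0.3]])

```text
t: 17.15
eef_pos: [526.5, -177.5, 321.5]
tcp_rot: [-3.141, 0.0, -0.038]
ft_force: [1.4, -0.9, -3.6]
opening: 0.48
grip_force: 30.0
```

Request:
carry_out(series=[[0,0,0.0005,0,0.3],[0,0,0.001,0,0.3],[0,0,0.0015,0,0.3],[0,0,0.002,0,0.3],[0,0,0.002,0,0.3]])

```text
t: 17.77
eef_pos: [526.6, -177.5, 319.2]
tcp_rot: [-3.141, 0.0, -0.038]
ft_force: [3.6, -1.2, -13.1]
opening: 0.481
grip_force: 30.0
```

Request:
carry_out(series=[[0,0,0.0005,0,0.3],[0,0,0.001,0,0.3],[0,0,0.001,0,0.3]])

```text
t: 18.15
eef_pos: [526.5, -177.5, 318.9]
tcp_rot: [-3.142, -0.0, -0.038]
ft_force: [2.8, 0.3, -7.7]
opening: 0.483
grip_force: 30.0
```

Request:
carry_out(series=[[0,0,0.0005,0,0.3],[0,0,0.001,0,0.3],[0,0,0.001,0,0.3]])

```text
t: 18.52
eef_pos: [526.4, -177.4, 317.7]
tcp_rot: [-3.141, 0.001, -0.038]
ft_force: [0.6, -0.3, -6.5]
opening: 0.484
grip_force: 30.0
```

Request:
carry_out(series=[[0,0,0.0005,0,0.3],[0,0,0.001,0,0.3],[0,0,0.001,0,0.3]])

```text
t: 18.9
eef_pos: [526.2, -177.4, 316.5]
tcp_rot: [-3.141, 0.001, -0.038]
ft_force: [-2.1, -0.6, -10.9]
opening: 0.478
grip_force: 30.0
```

Request:
carry_out(series=[[0,0,0.0003,0,0.3],[0,0,0.0006,0,0.3],[0,0,0.0006,0,0.3]])

```text
t: 19.27
eef_pos: [526.2, -177.4, 316.4]
tcp_rot: [-3.141, 0.001, -0.038]
ft_force: [-4.4, -0.3, -4.0]
opening: 0.479
grip_force: 30.0
```

Request:
carry_out(series=[[0,0,0.0003,0,0.3],[0,0,0.0006,0,0.3],[0,0,0.0006,0,0.3]])

```text
t: 19.65
eef_pos: [526.2, -177.4, 316.3]
tcp_rot: [-3.141, 0.001, -0.038]
ft_force: [-5.1, -0.5, 0.1]
opening: 0.486
grip_force: 30.0
```

Request:
carry_out(series=[[0,0,0.0004,0,0.3],[0,0,0.0008,0,0.3],[0,0,0.0008,0,0.3]])

```text
t: 20.02
eef_pos: [526.2, -177.4, 316.2]
tcp_rot: [3.141, -0.0, -0.038]
ft_force: [-7.9, 0.2, 8.7]
opening: 0.484
grip_force: 30.0
```

Request:
carry_out(series=[[0,0,0.0004,0,0.3],[0,0,0.0008,0,0.3],[0,0,0.0008,0,0.3]])

```text
t: 20.4
eef_pos: [526.2, -177.3, 316.0]
tcp_rot: [3.141, -0.001, -0.038]
ft_force: [-9.9, 2.0, 16.6]
opening: 0.484
grip_force: 30.0
```

Home is confirmed: the position has gone rigid at 316.2, 12 mm below where the plungers were first met. Next I'll unload and release, then rise clear.

Request:
carry_out(series=[[0,0,-0.001,0,0.3],[0,0,-0.0018,0,0.3],[0,0,-0.0018,0,0.3],[0,0,-0.0018,0,0.7],[0,0,-0.0018,0,1],[0,0,-0.0018,0,1],[0,0,-0.0018,0,1],[0,0,-0.0018,0,1],[0,0,-0.0018,0,1]])

```text
t: 21.52
eef_pos: [526.5, -177.5, 315.9]
tcp_rot: [-3.141, -0.0, -0.038]
ft_force: [0.6, 1.0, 0.1]
opening: 0.994
grip_force: 0.0
```

Request:
carry_out(series=[[0,0,-0.02,0,1],[0,0,-0.06,0,1],[0,0,-0.1,0,1],[0,0,-0.11,0,1],[0,0,-0.11,0,1],[0,0,-0.11,0,1]])

```text
t: 22.28
eef_pos: [526.4, -177.4, 424.5]
tcp_rot: [-3.141, 0.002, -0.038]
ft_force: [-0.5, 0.2, -0.5]
opening: 1.001
grip_force: 0.0
```

Run:
```python
from h import *
s=env.state(); print(s['t'],s['eef_pos'].round(2),s['tcp_rot'].round(4),s['ft_force'].round(2))
p,d,K,M=grab('wrist');P=cloud(d,K,M);p2,d2,K2,M2=grab('top');P2=cloud(d2,K2,M2)
b=p2[185:265,350:430]; side,*_=grab('side')
save('w6.png',np.hstack([cv2.resize(p[60:310,170:470],(400,333)),cv2.resize(b,(333,333))])) 
save('s6.png',cv2.resize(side[120:200,300:420],(600,400),interpolation=cv2.INTER_CUBIC))
Z=P[...,2];m=(Z>150)&(Z<180)&(abs(P[...,1]+177)<26)&(abs(P[...,0]-528)<22);print('block top',m.sum(),np.percentile(P[m],[2,50,98],axis=0).round(1).tolist())
br=(Z>150)&(Z<172)&(p.min(-1)>110)&(P[...,0]>555)&(abs(P[...,1]+180)<25);print('barrel',br.sum(),P[br].mean(0).round(1),P[br][:,2].std())
for n,pp,PP in(('w',p,P),('t',p2,P2)):
    pp=pp.astype(int);l=(pp[...,0]>pp[...,1]+50)&(PP[...,2]>125)&(PP[...,2]<230)&(abs(PP[...,1]+175)<40)&(abs(PP[...,0]-460)<60);print('lever',n,l.sum(),np.percentile(PP[l],[2,50,98],axis=0).round(1).tolist() if l.sum() else '')
```

```text
22.275 [ 526.41 -177.45  424.53] [-3.1406e+00  1.9000e-03 -3.7900e-02] [-0.48  0.23 -0.52]
block top 3045 [[509.8, -198.7, 155.3], [531.3, -177.3, 170.2], [549.4, -155.5, 171.8]]
barrel 1158 [ 585.3 -179.2  160.9] 1.485145396128227
lever w 651 [[453.2, -182.5, 186.4], [461.4, -174.0, 193.5], [469.1, -165.6, 199.8]]
lever t 0
```

View pics/w6.png

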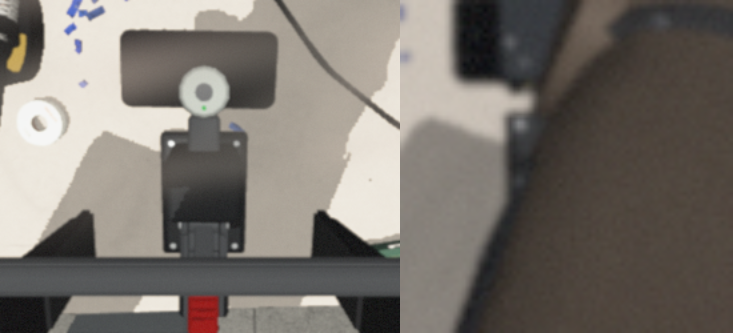

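The camera is seated: block top at z = 170 (50 mm above the underside, as on the bench) and the lever is up at about (461,-174). Next I'll close the fingers and come down in front of the lever's face.

Request:
carry_out(series=[[-0.012,0,0,0,0],[-0.028,0,0,0,0],[-0.0386,0,0,0,0],[-0.0386,0,0,0,0],[-0.0386,0,0,0,0],[-0.0386,0,0,0,0],[-0.0386,0,0,0,0],[-0.0386,0,0,0,0],[-0.0386,0,0.015,0,0],[-0.0386,0,0.03,0,0],[-0.0386,0,0.04,0,0],[-0.0386,0,0.04,0,0],[-0.0386,0,0.04,0,0]])

```text
t: 24.05
eef_pos: [488.0, -176.1, 386.1]
tcp_rot: [-3.142, -0.0, -0.038]
ft_force: [-0.4, 0.0, 0.2]
opening: 0.008
grip_force: 0.0
```

Request:
carry_out(series=[[-0.003,0,0.0015,0,0],[-0.006,0,0.003,0,0],[-0.0087,0,0.0042,0,0],[-0.0117,0,0.0067,0,0],[-0.0145,0,0.0093,0,0],[-0.0171,0,0.012,0,0],[-0.0195,0,0.015,0,0],[-0.0195,0,0.015,0,0]])

```text
t: 25.05
eef_pos: [468.3, -175.3, 370.7]
tcp_rot: [-3.141, 0.001, -0.038]
ft_force: [0.5, -1.3, 0.6]
opening: 0.006
grip_force: 0.2
```

Request:
carry_out(series=[[-0.0019,0,0.0027,0,0],[-0.0037,0,0.0055,0,0],[-0.0055,0,0.009,0,0],[-0.007,0,0.0124,0,0],[-0.007,0,0.0124,0,0]])

```text
t: 25.68
eef_pos: [461.3, -175.0, 358.2]
tcp_rot: [-3.141, 0.001, -0.038]
ft_force: [0.6, -0.5, -0.3]
opening: 0.005
grip_force: 0.2
```

Request:
carry_out(series=[[-0.0007,0,0.002,0,0],[-0.0014,0,0.004,0,0],[-0.0021,0,0.0063,0,0],[-0.0026,0,0.0085,0,0],[-0.0026,0,0.0085,0,0]])

```text
t: 26.3
eef_pos: [458.7, -174.8, 349.6]
tcp_rot: [-3.141, 0.001, -0.038]
ft_force: [-0.1, 0.3, -0.2]
opening: 0.004
grip_force: 0.0
```

Run:
```python
from h import *
p,d,K,M=grab('side'); a=cv2.resize(p[125:205,300:400],(500,400),interpolation=cv2.INTER_CUBIC)
w,*_=grab('wrist'); save('s7.png',np.hstack([a,cv2.resize(w[100:400,220:430],(280,400))]))
P=cloud(d,K,M);pi=p.astype(int);l=(pi[...,0]>pi[...,1]+50)&(P[...,2]>125)&(P[...,2]<230)&(abs(P[...,1]+175)<50)&(abs(P[...,0]-460)<60);print(l.sum(),np.percentile(P[l],[2,50,98],axis=0).round(1).tolist() if l.sum() else '')
```

```text
35 [[434.0, -177.6, 151.7], [447.8, -167.8, 156.6], [461.9, -164.0, 161.1]]
```

View pics/s7.png

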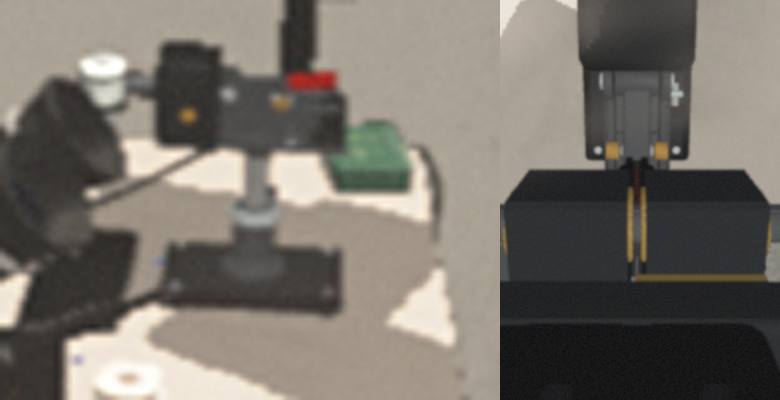

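The side view shows the red handle nearly flat at about z = 157, so the lever has turned. Next I'll press to its hard stop.

Request:
carry_out(series=[[-0.0004,0,0.001,0,0],[-0.0008,0,0.002,0,0],[-0.0012,0,0.003,0,0],[-0.0012,0,0.003,0,0]])

```text
t: 26.9
eef_pos: [457.7, -174.9, 347.0]
tcp_rot: [-3.142, -0.0, -0.038]
ft_force: [1.0, -0.1, 1.1]
opening: 0.003
grip_force: 0.4
```

Request:
carry_out(series=[[0,0,0.0007,0,0],[0,0,0.0014,0,0],[0,0,0.0014,0,0]])

```text
t: 27.28
eef_pos: [457.6, -174.9, 345.8]
tcp_rot: [3.142, 0.0, -0.038]
ft_force: [-1.6, -1.1, 5.5]
opening: 0.004
grip_force: 2.4
```

Request:
carry_out(series=[[0,0,0.0005,0,0],[0,0,0.001,0,0],[0,0,0.001,0,0]])

```text
t: 27.65
eef_pos: [457.5, -174.9, 345.5]
tcp_rot: [3.141, -0.0, -0.038]
ft_force: [-5.3, -0.1, 14.5]
opening: 0.001
grip_force: 7.2
```

Request:
carry_out(series=[[0,0,0.0004,0,0],[0,0,0.0008,0,0],[0,0,0.0008,0,0]])

```text
t: 28.02
eef_pos: [457.4, -174.8, 345.2]
tcp_rot: [3.141, -0.001, -0.038]
ft_force: [-6.3, 1.3, 22.3]
opening: 0.005
grip_force: 11.1
```

The stop is rigid at 22 N, with the tip at z = 155.2 exactly as expected for fully down. Next I'll lift off and check.

Request:
carry_out(series=[[0,0,-0.002,0,0],[0,0,-0.006,0,0],[0,0,-0.03,0,0],[0,0,-0.08,0,0],[-0.03,0,-0.12,0,0],[-0.06,0,-0.13,0,0],[-0.06,0,-0.13,0,0],[-0.06,0,-0.13,0,0]])

```text
t: 29.02
eef_pos: [398.1, -172.7, 473.5]
tcp_rot: [-3.141, 0.0, -0.038]
ft_force: [0.7, -0.7, -0.2]
opening: 0.003
grip_force: 0.0
```

Run:
```python
from h import *
s=env.state();print(s['t'],s['eef_pos'],s['ft_force'].round(1))
w,d,K,M=grab('wrist');P=cloud(d,K,M);Z=P[...,2];pi=w.astype(int)
l=(pi[...,0]>pi[...,1]+50)&(Z>125)&(Z<230)&(abs(P[...,1]+175)<40)&(abs(P[...,0]-455)<50);q=P[l];print('lever',l.sum(),np.percentile(q,[2,50,98],axis=0).round(1).tolist())
if l.sum()>20:
    c=np.polyfit(q[:,0],q[:,2],1);print('slope deg',np.degrees(np.arctan(c[0])), 'z at 447.8',np.polyval(c,447.8))
m=(Z>150)&(Z<180)&(abs(P[...,1]+177)<20)&(abs(P[...,0]-528)<15);print('block',np.median(P[m],0))
ph=(Z>4)&(Z<14)&(pi.max(-1)<80)&(P[...,0]>550)&(P[...,0]<670)&(P[...,1]<-70)&(P[...,1]>-280);print('phone',np.percentile(P[ph],[3,97],axis=0).round(1).tolist())
save('w8.png',w)
```

```text
29.025 [ 398.07298875 -172.74046902  473.53393062] [ 0.7 -0.7 -0.2]
lever 611 [[432.2, -182.3, 153.4], [447.2, -173.7, 155.7], [461.8, -165.1, 157.4]]
slope deg -0.03153409113021403 z at 447.8 155.64456711519526
block [ 528.34056439 -177.15430162  170.41469567]
phone [[566.0, -238.9, 6.4], [615.0, -107.6, 9.7]]
```

View pics/w8.png

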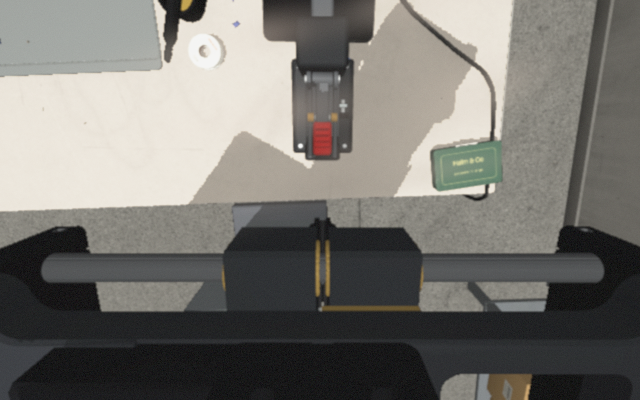

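The wrist view shows the handle lying flat at (322,138), centred at x = 447.2 and z = 155.7 against 447.8 and 155.2 expected. The block is level and home, and the robot is clear.

```bash
python3 -c "
from cell import env
print(env.job_done())"
```

```text
the job is handed in; nothing more can be done
None
```

The inspection camera is back on its stand with the ball fully home, the latch lever is pressed down to its stop and released, and the job was handed in at about 29 s with the robot clear of everything.

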